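Park the solder carriage at the fume extractor and open its damper

ROBOT

A 6-joint arm with a two-finger parallel gripper is mounted at the origin on the work surface. World frame = base frame: x ahead of the robot, y to its left, z up, the work surface at z = 0. Lengths are in m, angles in rad, forces in N, time in s.
With the tool pointing down it reaches from about 0.35 to 0.975 m from the base axis. Payload 7.1 kg.
Tool frame: the origin (TCP) lies midway between the tips of the shut fingers; the grasp point (between the pads) lies 19 mm behind it; z points along the fingers, y is the line along which they close (so a half turn about z gives the same grasp; the last joint's range is limited). The gripper opens to 88 mm and grips with 3 to 60 N. Pads are 20 mm wide; open, the fingers measure 115 mm over their backs; the gripper's body (75 mm by 178 mm) begins 61 mm behind the grasp point.
Start: joints at [1.226, 0.423, 1.63, -0, 1.089, -0.019], TCP at [0.2, 0.592, 0.223] pointing down, gripper open.
Joint ranges: [-3, 3], [-0.9, 2.11], [0.09, 2.58], [-1.31, 4.45], [0.11, 2.69], [-2.54, 2.54]. Speed limits (rad/s): [2.39, 2.39, 3.01, 3.14, 3.14, 3.14].

INTERFACE

Orientations are given as a unit quaternion [w, x, y, z].
In Python, from station import move_pose, movel, movej, command_gripper, wait, inverse_kinematics, read_camera, camera_info, MotionError, job_done, get_time, get_joint_pos, get_qvel, get_effort, get_tcp_pos, get_ee_rot, get_ft_force, get_ft_torque, get_grip_width, get_finger_force gives the robot as it stands. Calls block until the motion is done:
- move_pose(position, orientation): joint-space move of the TCP to a pose.
- movel(position, frame=None, v=0.15, until_force=None): straight line of the TCP; frame=None keeps the orientation; v is the mean speed in m/s. With until_force (N) it stops when the force on the tool has changed by that much, and returns True; else False.
- movej(angles): joint-space move.
- command_gripper(opening): opening from 0.0 (shut) to 1.0 (fully open); the grip force is fixed at half the most; returns when the fingers have stopped.
- wait(seconds).
- inverse_kinematics(position, orientation): joint angles nearest the present ones, or None.
- read_camera(name): name is "scene" or "top"; returns the picture (400x640x3 uint8, red, green, blue); there is no depth.
- camera_info(name): a dict with "intrinsics" (3x3 intrinsics, pixels), "T" (4x4, takes a point from camera to world coordinates). Camera axes: x right, y up, looking along -z (the intrinsics and any distortion apply to the point x, -y, -z); pixel columns grow to the right and rows downward; lengths in m; the calibration is good to about 2 mm. A picture is of the moment at which its call begins. camera_info takes no time and is no camera call.
A pose or a line that the arm cannot do raises MotionError and nothing moves.
- job_done(): hands the job in; it is judged then, once.
Readings, each from a call of its own:
- get_time(): time.
- get_joint_pos(): joint angles.
- get_qvel(): joint speeds.
- get_effort(): joint torques, N m.
- get_tcp_pos(): TCP position.
- get_ee_rot(): TCP orientation.
- get_ft_force(): force on the tool from outside, world axes, zero at the start.
- get_ft_torque(): the same for the moment, N m.
- get_grip_width(): opening from 0.0 (shut) to 1.0 (fully open).
- get_finger_force(): force on a finger pad.
Only numpy, scipy, OpenCV 4.12 (cv2) and the standard library are available. Lean on these libraries where they do the work, as an engineer would, in place of code of your own. Each camera call takes 0.05 s, during which the arm holds its last target. There are 200 camera calls.

TASK

Get the soldering place ready: raise the orange release bar of the work carriage, slide the carriage along its rail until the circuit board is lined up with the fume extractor's duct, and let the bar drop so that the carriage locks in the notch nearest the duct. Then turn the extractor's red damper handle its quarter turn to fully open, and let go. Do not disturb the other things on the bench.

Things in the scene. Friction and masses are not known exactly. Their poses are not given: they have to be found in the camera images.
- rail: Fixed aluminium rail, 500 mm long, 130 mm wide, on the bench; the carriage slides along its y axis. Origin at the middle of its length, on the bench; x points away from the robot's side (the release bar is on the -x side), z up. Along its -x side runs a steel rack of pointed teeth, tips 38 mm above the bench, at 30 mm pitch: notches at carriage joint values of plus and minus 0.060, 0.090, 0.120 and 0.150, and in the middle one long loading slot from -0.031 to 0.031.
- carriage (a joint): Position (m) of the carriage along the rail's +y, 0 at the middle, range -0.155 to 0.155. It slides against about 2 N when the bar is up, and with the bar down it is caught in a notch (about 1 mm of play). It starts with the bar down somewhere in the loading slot, which it cannot leave until the bar is raised.
- board_mid (a point): Middle of the green circuit board clamped on top of the blue carriage (150 mm along the rail, 96 mm deep, highest point 90 mm above the bench). Moves with the carriage.
- release_bar (a joint): Lift (m) of the orange release bar relative to the carriage: 0 fully down and locked, 0.034 at its upper stop. Its tongue clears the tips of the teeth from 0.022 up; lift it about 0.028. A spring and its weight pull it down with 6 N (down) to 9 N (up). Let go over a tooth it slips by itself into the nearest notch.
- bar_grip (a point): Centre of the orange grip of the release bar: a level round bar along the rail's y, 14 mm thick, 70 mm long between two collars of 24 mm diameter, its centre 66 mm above the bench when down. It stands 54 mm clear in front (rail -x) of the crosspiece on the carriage, free below. It moves straight up and down on the carriage and carries the carriage with it along the rail.
- duct_mouth (a point): Centre of the mouth of the fume extractor's duct, 68 mm across, 135 mm above the bench: a pipe from a fixed grey box (130 x 140 mm, 175 mm high) beyond the rail, near one end of it or the other. The pipe points to rail -x, over the carriage, which passes freely below. Axes parallel to the rail's. The board is lined up when this point and it are at the same place along the rail; the nearest notch is at most 15 mm off.
- damper (a joint): Angle (rad) of the red damper handle on top of the duct, turning about the vertical, anticlockwise seen from above: 0 closed (handle across the duct, pointing to rail +y), 1.571 open at its stop (handle in line with the duct, pointing to rail -x). Starts within 0.2 of closed; stays where it is left; about 1 N at the knob turns it.
- damper_knob (a point): Middle of the upright round knob at the end of the damper handle, 16 mm thick, 43 mm tall, from 182 to 225 mm above the bench; this point is 210 mm above the bench, 65 mm from the pivot. The flat handle below it is 5 mm thick, its top at 182 mm. Round about, nothing else is higher than 182 mm.
- damper_pivot (a point): Point on the vertical axis of the damper handle, 210 mm above the bench (67 mm behind the duct's mouth).
- can_center (a point): Bystander: centre of a loose olive metal box with speakers in its sides (178 x 108 x 142 mm, a handle up to 159 mm), beyond the rail near the end where the extractor is not. Its long side lies along its x.
- spool: Bystander: white solder spool, 56 mm across, 62 mm high, upright; origin under its centre.
- pliers: Bystander: pliers with orange handles lying on the bench, 150 mm long, 12 mm high.
- speaker: Bystander: black loudspeaker lying face up, 124 mm across, 54 mm high; origin under its centre.
- screw_jar: Bystander: glass jar, 70 mm across, 90 mm high; origin under its centre.

How it is judged:
By the outcome, as a careful person would: the job done as asked, in the order asked, and still so for the second after the job is handed in, with the robot touching nothing.
It also fails if it takes over 48 s, if anything falls off the work surface, if the arm or the gripper's body presses on something with over 40 N, if the wrist force passes 120 N, or if a joint passes its speed limit or range.

## Working session

There is one attempt and no reset: what is moved stays moved. The work goes in short steps, each a Python script; the robot and the scene stay as the last script left them, time stands still between calls to the robot, and variables do not carry over. Pictures are saved under pics/ and viewed, at most 10 in all, crops included, and the job is handed in when it is done.

```bash
mkdir -p pics
python3 - <<'E'
from station import *
import cv2,numpy as np
for n in("scene","top"):
    im=read_camera(n); cv2.imwrite(f"pics/{n}0.png",im[:,:,::-1]); c=camera_info(n); print(n,{k:np.round(v,4).tolist() if not isinstance(v,str) else v for k,v in c.items()})
print(get_ee_rot(),get_time())
E
```

```text
scene {'intrinsics': [[449.7156, 0.0, 321.2701], [0.0, 449.7156, 198.6948], [0.0, 0.0, 1.0]], 'T': [[-0.6381, -0.5875, 0.4976, 1.2965], [0.7699, -0.4837, 0.4162, 0.5483], [-0.0039, 0.6487, 0.761, 1.1931], [0.0, 0.0, 0.0, 1.0]]}
top {'intrinsics': [[504.9474, 0.0, 319.8553], [0.0, 504.9474, 194.6538], [0.0, 0.0, 1.0]], 'T': [[0.0216, 0.995, -0.0978, 0.46], [-0.9997, 0.0224, 0.0075, -0.0156], [0.0096, 0.0976, 0.9952, 1.6798], [0.0, 0.0, 0.0, 1.0]]}
[-1.03071585e-04  1.62175207e-01  9.86761737e-01 -6.83406441e-04] 0.1
```

View pics/scene0.png

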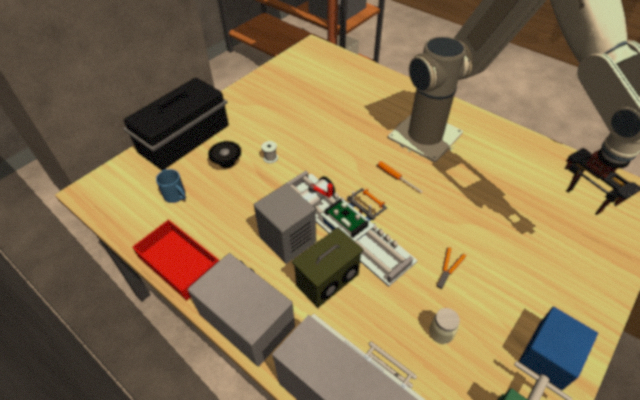

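View pics/top0.png

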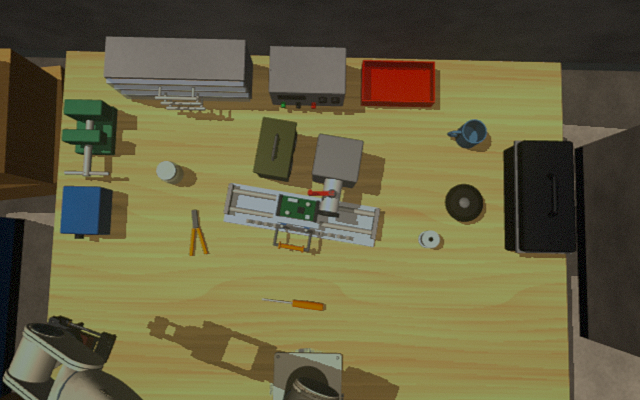

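The top view shows the rail tilted from (228,205) to (378,225), with the board at about (298,207) and the orange grip at about (292,247). The duct is at about (330,200), on the right (-y) side, with the red handle at about (320,194). I'll zoom in on these.

Run:
```python
import cv2
a=cv2.imread("pics/top0.png")[120:262,215:395]; cv2.imwrite("pics/topc.png",cv2.resize(a,None,fx=4.2,fy=4.2,interpolation=cv2.INTER_CUBIC))
a=cv2.imread("pics/scene0.png")[160:290,245:425]; cv2.imwrite("pics/scenec.png",cv2.resize(a,None,fx=4.2,fy=4.2,interpolation=cv2.INTER_CUBIC))
```

```text
(no output)
```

View pics/topc.png

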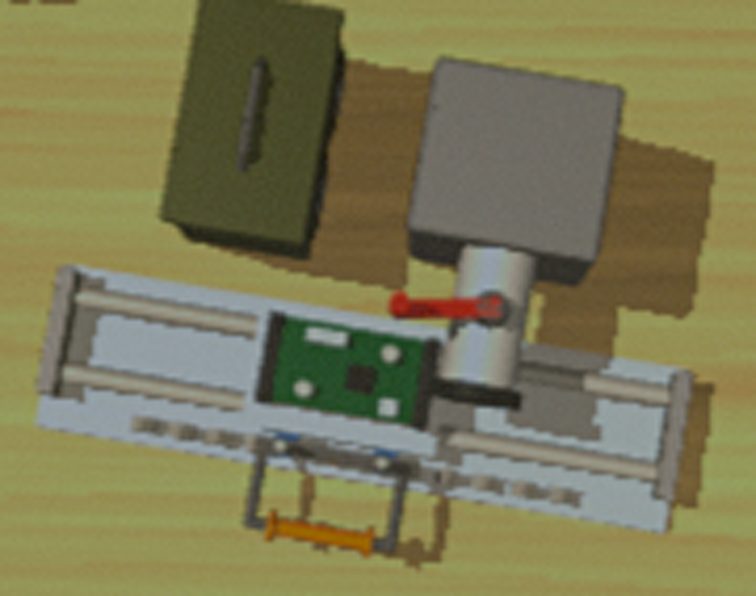

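View pics/scenec.png

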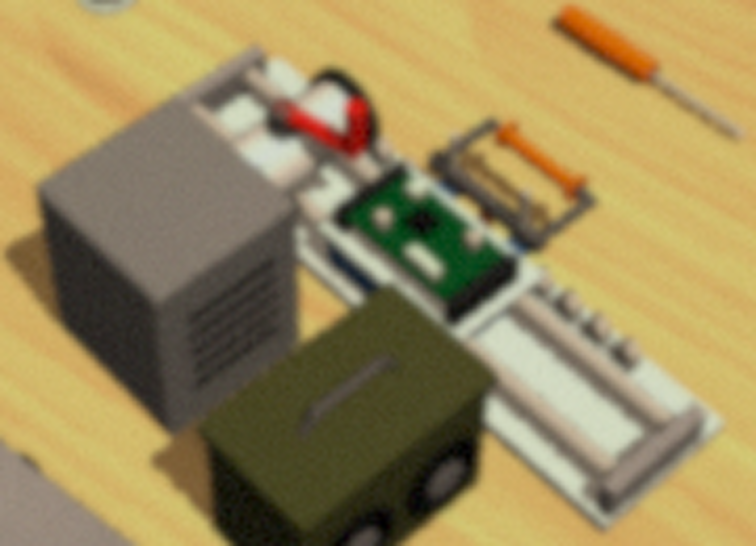

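```bash
cat > h.py <<'E'
import numpy as np,cv2
from station import *
def ray(n,px):
    c=camera_info(n);K=np.array(c["intrinsics"]);T=np.array(c["T"])
    d=np.linalg.inv(K)@[px[0],px[1],1]; d=T[:3,:3]@[d[0],-d[1],-d[2]]; return T[:3,3],d
def onz(n,px,z):
    o,d=ray(n,px); return (o+d*(z-o[2])/d[2])
def tri(p1,p2):
    o1,d1=ray("top",p1);o2,d2=ray("scene",p2)
    s=np.linalg.lstsq(np.c_[d1,-d2],o2-o1,rcond=None)[0]
    a,b=o1+d1*s[0],o2+d2*s[1]; return (a+b)/2,np.linalg.norm(a-b)
def proj(n,P):
    c=camera_info(n);T=np.array(c["T"]);q=T[:3,:3].T@(np.array(P)-T[:3,3]);q=np.array(c["intrinsics"])@[q[0],-q[1],-q[2]];return q[:2]/q[2]
def mask(im,col,box):
    h=cv2.cvtColor(im,cv2.COLOR_RGB2HSV).astype(int);H,S,V=h[...,0],h[...,1],h[...,2]
    m={"orange":(H>=8)&(H<=19)&(S>190)&(V>110),"red":((H<=6)|(H>172))&(S>150)&(V>70),"green":(H>=45)&(H<=85)&(S>110)}[col]
    z=np.zeros_like(m);x0,y0,x1,y1=box;z[y0:y1,x0:x1]=m[y0:y1,x0:x1];return z
def rect(m):
    p=np.argwhere(m)[:,::-1].astype(np.float32);return len(p),cv2.minAreaRect(p),p
E
python3 - <<'E'
from h import *
np.set_printoptions(precision=4,suppress=True)
t=cv2.imread("pics/top0.png")[:,:,::-1].copy(); s=cv2.imread("pics/scene0.png")[:,:,::-1].copy()
B={"top":(215,150,395,262),"scene":(280,165,395,260)}
for col in("orange","red","green"):
    for n,im in(("top",t),("scene",s)):
        N,r,p=rect(mask(im,col,B[n])); print(col,n,N,r,p.mean(0))
        if col=="orange": print("  grip",onz(n,r[0],.066))
        if col=="green": print("  board",onz(n,r[0],.08)); 
C=lambda x,y:(215+x/4.2-.4,120+y/4.2-.4)
for nm,x,y,z in[("railFL",38,428,.006),("railFR",668,530,.006),("railBL",72,266,.02),("railBR",690,372,.02),("grL",272,525,.066),("grR",370,541,.066),
 ("boxBL",440,58,.175),("boxBR",622,90,.175),("boxFR",600,262,.175),("boxFL",410,230,.175),("pipeBack",495.5,252,.135),("pipeFront",480,387,.135),("flange",478,398,.135),("pivot",493,308,.185),("knob",400,303,.225),("boardFL",258,400,.075),("boardFR",425,427,.075),("boardBR",440,340,.075),("boardBL",272,313,.075)]:
    print(nm,onz("top",C(x,y),z))
D=lambda x,y:(245+x/4.2-.4,160+y/4.2-.4)
print("sc knob top",onz("scene",D(358,100),.225),"knobbot",onz("scene",D(355,148),.182))
E
```

```text
orange top 78 ((297.5, 219.00001525878906), (24.25356101989746, 63.786869049072266), 14.03624439239502) [290.5256 245.9103]
  grip [0.5388 0.042  0.066 ]
orange scene 177 ((380.5613708496094, 183.5896453857422), (22.533832550048828, 38.75430679321289), 29.05460548400879) [381.0226 181.5706]
  grip [0.3801 0.0441 0.066 ]
red top 88 ((320.46978759765625, 192.6943359375), (24.976404190063477, 4.474034309387207), 2.4895527362823486) [319.9886 192.8636]
red scene 126 ((322.5, 189.5), (13.0, 19.0), 90.0) [324.7302 190.0318]
green top 448 ((297.3383483886719, 207.93765258789062), (33.26777267456055, 19.335405349731445), 9.782407760620117) [296.8438 208.0491]
  board [0.5732 0.0429 0.08  ]
green scene 341 ((345.0950012207031, 215.87869262695312), (35.745880126953125, 16.195213317871094), 38.04704284667969) [345.824  215.8152]
  board [0.5758 0.0429 0.08  ]
railFL [0.5281 0.288  0.006 ]
railFR [ 0.4589 -0.2094  0.006 ]
railBL [0.6554 0.2639 0.02  ]
railBR [ 0.5827 -0.2237  0.02  ]
grL [0.4562 0.0975 0.066 ]
grR [0.4458 0.0231 0.066 ]
boxBL [ 0.7943 -0.0214  0.175 ]
boxBR [ 0.7739 -0.1531  0.175 ]
boxFR [ 0.6486 -0.139   0.175 ]
boxFL [ 0.6686 -0.0026  0.175 ]
pipeBack [ 0.6593 -0.0654  0.135 ]
pipeFront [ 0.5598 -0.056   0.135 ]
flange [ 0.5517 -0.0547  0.135 ]
pivot [ 0.6128 -0.0628  0.185 ]
knob [0.6108 0.0026 0.225 ]
boardFL [0.5501 0.1102 0.075 ]
boardFR [ 0.5324 -0.0166  0.075 ]
boardBR [ 0.5987 -0.0265  0.075 ]
boardBL [0.6165 0.1016 0.075 ]
sc knob top [0.6026 0.0008 0.225 ] knobbot [0.609  0.0038 0.182 ]
```

```bash
cat >> h.py <<'E'
from scipy.spatial.transform import Rotation as Rn
yaw=-0.14
ex=np.array([np.cos(yaw),np.sin(yaw),0]);ey=np.array([-np.sin(yaw),np.cos(yaw),0]);ez=np.array([0,0,1.])
def quat(u,t=0.):
    "closing line along horizontal u, tool leaning back by t about it"
    z=np.sin(t)*u-np.cos(t)*ez; y=np.cos(t)*u+np.sin(t)*ez
    return z,[Rn.from_matrix(np.c_[np.cross(s*y,z),s*y,z]).as_quat(scalar_first=True) for s in(1,-1)]
def best(p,qs):
    c=[(abs(j[5]),i) for i,q in enumerate(qs) if (j:=inverse_kinematics(p,q)) is not None]
    print("q6",c); return qs[min(c)[1]]
grip=np.array([.4510,.0603,.066]); pivot=np.array([.6128,-.0628,.210])
E
python3 - <<'E'
from h import *
z,qs=quat(ex,.2); tcp=grip+.019*z
q=best(tcp,qs)
move_pose(tcp+[0,0,.10],q); command_gripper(.6)
print(get_joint_pos(),get_tcp_pos(),get_time())
for n in("top","scene"): cv2.imwrite(f"pics/{n}1.png",read_camera(n)[:,:,::-1])
a=cv2.imread("pics/scene1.png")[120:270,280:440]; b=cv2.imread("pics/top1.png")[140:290,240:400]
cv2.imwrite("pics/c1.png",cv2.resize(np.hstack([a,b]),None,fx=2.5,fy=2.5,interpolation=cv2.INTER_CUBIC))
E
```

```text
q6 [(np.float64(0.4668274839996194), 0)]
[ 0.14200768  0.23086717  2.16838511 -0.10554677  0.5524973   0.36670226] [0.45475983 0.05974382 0.14738214] 2.9417
```

View pics/c1.png

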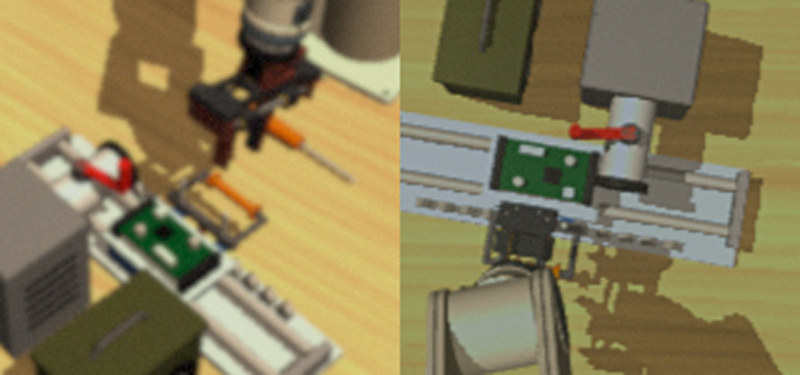

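The gripper hangs above the orange grip (scene half about (235,193), top half about (530,265)) with its fingers either side, and nothing else has moved. Next I descend and grasp.

Run:
```python
from h import *
z,_=quat(ex,.2); tcp=grip+.019*z
print(movel(tcp,v=.1,until_force=8), get_tcp_pos(),get_ft_force())
command_gripper(0.); print(get_grip_width(),get_finger_force(),get_ft_force(),get_time())
if .12<get_grip_width()<.25:
    p=get_tcp_pos(); movel(p+.028*ez,v=.05); print("up",get_ft_force(),get_grip_width())
```

```text
False [0.45508259 0.05984668 0.04777002] [-0.23875746  0.35587393  0.61573893]
0.1473305662699226 30.00809669494629 [-8.19726047  1.51635826  6.94466633] 4.8917
up [-1.29736424  1.10900838 -8.79968193] 0.1529251774558604
```

Run:
```python
from h import *
p=get_tcp_pos(); print(p)
print(movel(p-.1045*ey,v=.06,until_force=15)); print(get_tcp_pos()-p,get_ft_force(),get_grip_width(),get_time())
for n in("top","scene"): cv2.imwrite(f"pics/{n}2.png",read_camera(n)[:,:,::-1])
t=cv2.imread("pics/top2.png")[:,:,::-1].copy()
N,r,pp=rect(mask(t,"green",(215,150,395,240)));print(N,r,onz("top",r[0],.075))
a=cv2.imread("pics/scene2.png")[120:270,280:440]; b=cv2.imread("pics/top2.png")[140:290,240:400]
cv2.imwrite("pics/c2.png",cv2.resize(np.hstack([a,b]),None,fx=2.5,fy=2.5,interpolation=cv2.INTER_CUBIC))
```

```text
[0.45147833 0.05931955 0.07479523]
False
[-0.01534395 -0.10334658 -0.0002636 ] [-5.05664901 -0.11759741 -7.89084754] 0.1518148902484412 7.4833
189 ((330.0135192871094, 213.41893005371094), (33.372989654541016, 18.905879974365234), 9.462322235107422) [ 0.55840461 -0.0612841   0.075     ]
```

View pics/c2.png

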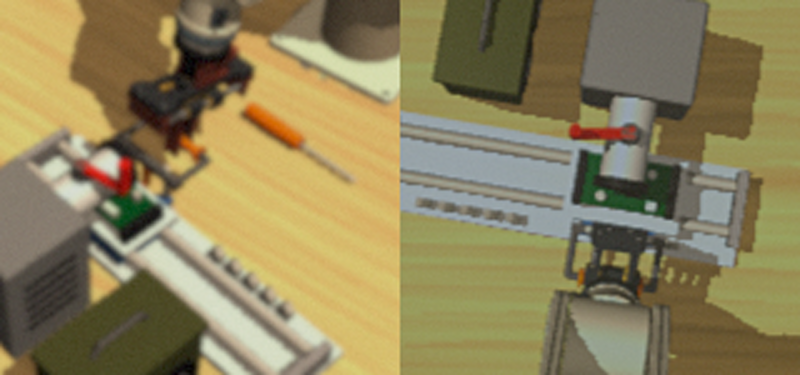

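The board now sits under the duct mouth (top half: board centre about (625,185), duct mouth about (622,185)), at a carriage value of about -0.0905. I'll lower slightly, let the bar drop, and check.

Run:
```python
from h import *
p=get_tcp_pos(); movel(p-.004*ez,v=.05); command_gripper(.55); wait(.3); print(get_ft_force(),get_grip_width())
p=get_tcp_pos(); movel(p+.13*ez,v=.15,until_force=8); movel(get_tcp_pos()-.06*ex+.02*ez,v=.2)
p=get_tcp_pos(); move_pose([.36,.25,.3],get_ee_rot()); print(get_time())
for n in("top","scene"): cv2.imwrite(f"pics/{n}3.png",read_camera(n)[:,:,::-1])
t=cv2.imread("pics/top3.png")[:,:,::-1].copy();s=cv2.imread("pics/scene3.png")[:,:,::-1].copy()
m1=mask(t,"orange",(215,235,350,280));m2=mask(s,"orange",(300,165,395,225))
for n,m in(("top",m1),("scene",m2)):
    k,l,st,c=cv2.connectedComponentsWithStats(m.astype(np.uint8)); print(n,[(v[4],np.round(w,1)) for v,w in zip(st[1:],c[1:]) if v[4]>15])
g=rect(mask(t,"green",(215,150,395,235)));print(g[1],onz("top",g[1][0],.075))
P=grip-.1045*ey; print("expect",proj("top",P),proj("scene",P),"if up",proj("scene",P+.028*ez))
a=s[120:270,280:440]; b=t[140:290,240:400]
cv2.imwrite("pics/c3.png",cv2.resize(np.hstack([a,b]),None,fx=2.5,fy=2.5,interpolation=cv2.INTER_CUBIC)[:,:,::-1])
```

```text
[ 0.336623   -0.05554962 -0.44945693] 0.5523828138979568
11.475
top [(np.int32(78), array([322.7, 252.2]))]
scene [(np.int32(59), array([388.6, 168.5])), (np.int32(67), array([350.5, 180.1]))]
((329.5946044921875, 213.43243408203125), (33.53739547729492, 19.070283889770508), 9.462321281433105) [ 0.55833205 -0.05995175  0.075     ]
expect [323.47893572 251.81537338] [349.97243601 180.99066193] if up [350.34515652 175.33362724]
```

View pics/c3.png

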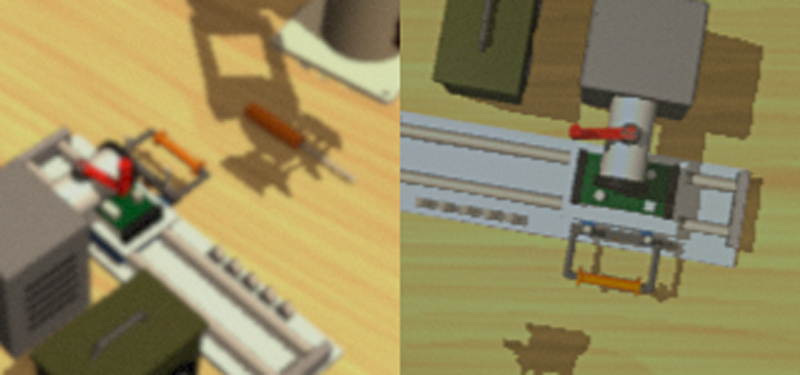

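```bash
cat >> h.py <<'E'
def pose(a,z=.192,lead=0.,k=0):
    "TCP and orientation over the knob at damper angle a"
    r=np.cos(a)*ey-np.sin(a)*ex; u=-(np.cos(a)*ex+np.sin(a)*ey)
    p=pivot+.065*r+lead*u; p[2]=z; return p,quat(u)[1][k]
E
python3 - <<'E'
from h import *
for f in(0,3):
    t=cv2.imread(f"pics/top{f}.png")[:,:,::-1].copy();s=cv2.imread(f"pics/scene{f}.png")[:,:,::-1].copy()
    b=(360,160,395,202) if f==0 else (325,160,373,200)
    a=np.argwhere(mask(t,"orange",(265,238,345,262))).mean(0)[::-1];c=np.argwhere(mask(s,"orange",b)).mean(0)[::-1];print(f,a,c,tri(a,c))
for k in(0,1):
    for a in(.17,.8,1.57):
        j=inverse_kinematics(*pose(a,k=k)); print(k,a,None if j is None else np.round(j,2))
E
```

```text
0 [290.18181818 246.62337662] [381.15909091 177.58522727] (array([0.44558983, 0.06711715, 0.16639359]), np.float64(0.021200640185343518))
3 [322.66666667 252.19230769] [350.50746269 180.14925373] (array([ 0.43558796, -0.04104605,  0.07092249]), np.float64(0.0012075819344771375))
0 0.17 None
0 0.8 [-0.04  0.39  1.77 -0.    0.99  2.44]
0 1.57 [-0.12  0.35  1.82 -0.    0.97  1.59]
1 0.17 [-0.02  0.44  1.69 -0.    1.02 -0.05]
1 0.8 [-0.04  0.39  1.77 -0.    0.99 -0.7 ]
1 1.57 [-0.12  0.35  1.82 -0.    0.97 -1.55]
```

Run:
```python
from h import *
t=cv2.imread("pics/top0.png")[:,:,::-1].copy();s=cv2.imread("pics/scene0.png")[:,:,::-1].copy()
a=np.argwhere(mask(t,"orange",(265,238,345,262))).mean(0)[::-1];c=np.argwhere(mask(s,"orange",(358,185,390,210))).mean(0)[::-1];print("grip0",tri(a,c))
a0=.17; g=lambda a,**k: pose(a,k=1,**k)
move_pose(*g(a0,z=.33))
print(movel(g(a0)[0],v=.12,until_force=5),get_tcp_pos(),get_ft_force())
command_gripper(.26); print(get_grip_width(),get_finger_force(),get_ft_force())
for a in np.arange(.35,1.6,.175):
    p,q=g(a); h=movel(p,q,v=.06,until_force=10)
    if h: break
print(a,h,get_tcp_pos(),get_ft_force(),get_time())
```

```text
grip0 (array([0.45082505, 0.0623247 , 0.07085609]), np.float64(0.0009373413378706341))
False [0.61140747 0.00216137 0.19281621] [ 0.04074186  0.15964658 -0.23214512]
0.25709016169533355 0.0 [-0.40824606  0.16030658 -0.02006636]
1.5749999999999997 False [ 0.54851913 -0.05379233  0.19197561] [-0.52456092  0.73353461 -0.40919959] 17.55
```

The grip's height matches the starting (down) value, so the bar is locked. Now I seat the damper against its stop.

Run:
```python
from h import *
p0=get_tcp_pos()
h=movel(p0-.010*ey,v=.02,until_force=6); p=get_tcp_pos(); print(h,(p-p0)@ey,get_ft_force())
movel(p+.0035*ey,v=.03); command_gripper(.5); print(get_ft_force())
p=get_tcp_pos(); movel(p+.12*ez,v=.15); move_pose([.36,.25,.33],get_ee_rot()); wait(.3); print(get_time())
for n in("top","scene"): cv2.imwrite(f"pics/{n}4.png",read_camera(n)[:,:,::-1])
t=cv2.imread("pics/top4.png")[:,:,::-1].copy();s=cv2.imread("pics/scene4.png")[:,:,::-1].copy()
g=rect(mask(t,"red",(300,170,350,230)));print(g[:2])
print("knob exp top",proj("top",pivot-.065*ex+.015*ez),"pivot",proj("top",pivot-.025*ez))
a=s[120:270,280:440]; b=t[140:290,240:400]
cv2.imwrite("pics/c4.png",cv2.resize(np.hstack([a,b]),None,fx=2.5,fy=2.5,interpolation=cv2.INTER_CUBIC)[:,:,::-1])
```

```text
True -0.002926142438129039 [0.26160384 3.63030189 2.57043694]
[ 0.61833769  1.00910582 -0.60941337]
21.2917
(112, ((329.8752746582031, 203.41481018066406), (5.359490871429443, 25.7165470123291), 7.765166282653809))
knob exp top [328.87086197 213.66191819] pivot [331.9772596  192.94047354]
```

View pics/c4.png

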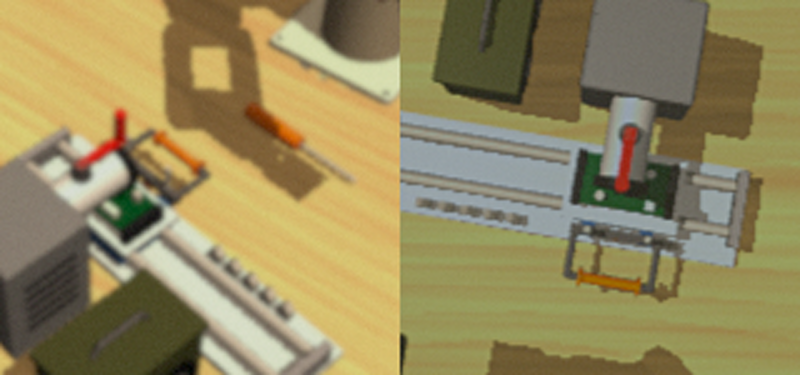

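The handle runs along the duct from the pivot at about (628,130) to the knob at about (622,187). It stopped hard at its end (6 N), the bar is down, and the robot is clear.

```bash
python3 -c "
from station import *
print(job_done())"
```

```text
the job is handed in; nothing more can be done
None
```

The job is handed in: the carriage is locked with its bar down in the -0.090 notch, about 6 mm from the duct's centreline by camera, the damper is open against its stop, and the robot is clear after about 21 s.

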